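Start and seat the flange nut on a battery test terminal

ROBOT

A 7-joint arm with a two-finger parallel gripper is mounted at the origin on the work surface. World frame = base frame: x ahead of the robot, y to its left, z up, the work surface at z = 0. Lengths are in m, angles in rad, forces in N, time in s.
With the tool pointing down it reaches from about 0.425 to 0.8 m from the base axis. Payload 8.3 kg.
Tool frame: the origin (TCP) lies at the very end of the fingers, on their centre line; the grasp point (between the pads) lies 19 mm behind it (ctrl.tcp_to_grasp is the distance from the TCP to the grasp point, in m); x points along the fingers, z is the direction in which the jaws open and shut, and the axes are right-handed (so a half turn about x gives the same grasp; the last joint's range is limited). The gripper opens to 85 mm and grips with 20 to 120 N. Pads are 22 mm wide; open, the fingers measure 114 mm over their backs; the gripper's body (76 mm by 85 mm) begins 54 mm behind the grasp point. The pads swing forward as they close: fully open they stand 13 mm farther back than shut.
Start: joints at [1.265, 0.383, 0.016, 1.37, -0.006, 1.388, -0.046], TCP at [0.15, -0.607, 0.231] pointing down, gripper open.
Joint ranges: [-2.95, 2.95], [-0.25, 2.06], [-1.52, 1.56], [0.18, 2.33], [-1.44, 4.58], [0.02, 2.06], [-3.01, 3.01]. Speed limits (rad/s): [2.39, 2.39, 3.01, 3.01, 3.14, 3.14, 3.14].

INTERFACE

Orientations are given as a unit quaternion [w, x, y, z].
In Python, from rig import ctrl gives the robot as it stands. The module is installed in compiled form; this text tells all that it offers.
- The arm moves only by the tool move_arm, never from a script. Its argument "series" is a list that holds one entry, the list of rows, each a list of 7 numbers: the shift along the tool's x, y, z in mm, then the turn, a rotation vector about the tool's x, y, z in rad, then the opening, from 0 (shut) to 1 (fully open). In form: [[[tx, ty, tz, ax, ay, az, hand], ...]]. A call has 1 to 20 rows; each row shifts and turns the commanded pose from where the row before left it, along the tool's axes as they then stand; what a row does not reach is not made up. A row lasts 1/8 s, in which the tool goes at most 62.5 mm and 10.7 degrees, less where a joint would pass 70% of its speed; a pose out of reach is approached as far as the arm can. A call with a gripper value outside its range is refused whole. The fingers move at their own pace and stop on an object; the grip force is fixed at half the most. Time passes only in rows, so rows that do not move let the fingers close. It gives the time, the measured TCP pose, the force and the opening at its end, in the units of the state.
- ctrl.read_state(): the state, without advancing time (a new reading comes with each control period).
- ctrl.capture(name): name is "scene" or "top"; returns a dict with "image" (420x560x3 uint8, blue, green, red), "depth" (420x560 float32, m along the optical axis (not along the pixel's ray), 0 where there is no reading), "fx", "fy", "cx", "cy" (pixels), "distortion" ([k1, k2, p1, p2, k3] as OpenCV has them; the pictures are not rectified), "rvec" (rotation vector, rad) and "tvec" (3), from world to camera coordinates, as OpenCV has them. Camera axes: x right, y down, z forward; pixel columns grow to the right and rows downward; lengths in m; the calibration is good to about 2 mm. A picture is of the moment at which its call begins.
- ctrl.hand_in(): hands the job in, once; it reports no verdict.
The state is a dict: "time": time; "joint_pos": joint angles; "joint_vel": joint speeds; "effort": joint torques, N m; "position": TCP position; "tcp_rot": TCP orientation; "force": force on the tool from outside, world axes, zero at the start; "moment": the same for the moment, N m; "grip_width": finger opening in m.
Only numpy, scipy, OpenCV 4.12 (cv2) and the standard library are available. Lean on these libraries where they do the work, as an engineer would, in place of code of your own. Each camera call takes 0.05 s, during which the arm holds its last target.

TASK

Put the large steel flange nut, flange down, on the threaded stud of the battery test terminal and start it gently: first back it off anticlockwise until the thread drops in, then wind it clockwise until its flange rests on the copper link bar, and let go. Never force it, and leave the other things on the bench where they are.

Things in the scene. Friction and masses are not known exactly. Their poses are not given: they have to be found in the camera images.
- nut: Large steel flange nut, 200 g: hexagon 41 mm across flats, 47 mm across corners, 30 mm high, of which the lowest 4 mm are a flange 48 mm across. Stands flange down on the bench, z up; origin at the centre of its underside. Two opposite flats face along its +y and -y, the others 60 degrees on. Bore 30 mm; inside, four thread teeth 90 degrees apart, 3.2 mm thick, centred 4 mm above the underside.
- terminal: Test terminal, fixed: grey block on a black foot, 155 x 90 mm, with a 44 mm wide copper link bar on top (bar top 46 mm above the bench). Origin on the stud axis at bench level; the block runs from 48 mm behind it to 108 mm ahead along x, a bolt head (top 62 mm above the bench) 85 mm ahead. Its axes tell nothing about the angle of the stud's thread: that differs each time and must be felt.
- seat (a point): Point on the stud axis at the top of the copper bar, where the nut's underside ends up; z up. The fixed steel stud stands here: right-hand thread 28 mm across, four starts 90 degrees apart, 28 mm rise per turn. Clockwise (from above) winding after the drop takes the nut down to the seat within 45 to 75 degrees; the hand has to follow it down. A jam is felt as a twist about z, not as a push.
- crest (a point): Point on the stud axis level with the flat top of its thread, 13 mm above the seat. A nut set on at a chance angle rests its teeth there, underside 10.6 mm above the seat (13 mm if the teeth land on the raised blunt ends). Turned clockwise from there the teeth butt on the blunt ends and jam. Turned anticlockwise under a light push (about 5 N) they reach a thread mouth within 85 degrees.
- nose (a point): Tip of the stud's plain tapered nose, on its axis, 25 mm above the seat; 13 mm across at the tip, 20 mm lower down; the nut's teeth pass it with 1 mm to spare all round. At a thread mouth (about 10 degrees of free play) the nut drops so that its underside is 3.5 to 6 mm above the seat; turned on anticlockwise past the mouth its teeth hit the blunt ends.
- small_nut: small plain steel hex nut, 24 mm across flats, 12 mm high; lies near the work; origin under its centre
- washer: brass washer, 32 mm across, 4 mm thick, flat on the bench; origin under its centre
- screwdriver: screwdriver with a grey handle, 190 mm long, lying along its x axis
- spanner: steel open spanner, 200 mm long, lying along its x axis
- grease: small white jar with a black cap, 52 mm across, 50 mm high; origin under its centre
- meter: black hand-held meter, 150 x 75 x 34 mm, lying flat, long side along x; origin under its centre
- socket: steel drive socket, 32 mm across, 38 mm high, standing; origin under its centre
Not all that is in view belongs to the job. Leave any purple or turquoise look-alike of the nut alone.

How it is judged:
On the way, in this order (a step that is already met when the one before it is completed fails the run):
1. the nut is over the stud, flange down, on its axis, above the thread (horizontal distance between nut and seat below 0.005 m and angle between nut's own z axis and vertical below 0.15 rad and z of nut in the frame of seat between 0.009 and 0.04 m), for 0.1 s.
2. the thread has dropped in: the nut is on the stud axis, lower than the crest allows (horizontal distance between nut and seat below 0.003 m and angle between nut's own z axis and vertical below 0.15 rad and z of nut in the frame of seat between 0.0022 and 0.008 m), for 0.1 s.
At the end, for the whole second after the job is handed in: The nut rests flange down on the copper bar, its underside within 2 mm of the bar's top, within 3 mm of the stud axis and upright within 0.08 rad, at rest and released (z of nut in the frame of seat between -0.002 and 0.002 m and horizontal distance between nut and seat below 0.003 m and angle between nut's own z axis and vertical below 0.08 rad and linear speed of nut below 0.02 m/s and angular speed of nut below 0.2 rad/s); the robot touches nothing.
It fails at once if the nut is forced: more than 60 N between the nut and the terminal or its stud (contact force between nut and terminal above 60 N).
It fails at once if another thing on the bench is moved by more than 20 mm (distance of any of small_nut, washer, screwdriver, spanner, grease, meter, socket from where it was at the start of the episode above 0.02 m).
It also fails if it takes over 58 s, if anything falls off the work surface, if the arm or the gripper's body presses on something with over 40 N, if the wrist force passes 120 N, or if a joint passes its speed limit or range.

## Working session

There is one attempt and no reset: what is moved stays moved. The work goes in short steps, Python scripts to look and compute and a tool call to move; the robot and the scene stay as the last step left them, time stands still between calls to the robot, and variables do not carry over. Pictures are saved under pics/ and viewed, and the job is handed in when it is done.

Besides the shell and the picture viewer there is one more tool, called by a JSON object that holds its "method" and its "body". move_arm: Moves the arm, as the interface text tells. Its arguments: {"type":"object","properties":{"series":{"type":"array","items":{"type":"array","items":{"type":"array","items":{"type":"number"}}}}},"required":["series"]}

```bash
mkdir -p pics; cat > h.py <<'E'
import numpy as np, cv2, pickle
from rig import ctrl
def cap(n,f):
    d=ctrl.capture(n); cv2.imwrite('pics/'+f+'.png',d['image']); pickle.dump(d,open(f+'.pkl','wb')); return d
def load(f): return pickle.load(open(f+'.pkl','rb'))
def ray(d,u,v):
    K=np.array([[d['fx'],0,d['cx']],[0,d['fy'],d['cy']],[0,0,1]],float)
    p=cv2.undistortPoints(np.array([[[u,v]]],float),K,np.array(d['distortion'],float))[0,0]
    R=cv2.Rodrigues(np.array(d['rvec'],float))[0]; t=np.array(d['tvec'],float).ravel()
    return -R.T@t, R.T@np.array([p[0],p[1],1.])
def onz(d,u,v,z):
    o,r=ray(d,u,v); return o+r*(z-o[2])/r[2]
def dep(d,u,v):
    o,r=ray(d,u,v); return o+r*d['depth'][int(v),int(u)]
def proj(d,P):
    K=np.array([[d['fx'],0,d['cx']],[0,d['fy'],d['cy']],[0,0,1]],float)
    return cv2.projectPoints(np.array(P,float).reshape(-1,3),np.array(d['rvec'],float),np.array(d['tvec'],float),K,np.array(d['distortion'],float))[0][:,0]
E
python3 - <<'E'
from h import *
for n in('scene','top'):
    d=cap(n,n+'0'); print(n,d['fx'],d['cx'],d['cy'],ray(d,280,210),d['distortion'])
s=ctrl.read_state(); print({k:np.round(v,4) for k,v in s.items()},ctrl.tcp_to_grasp)
E
```

```text
scene 422.60444070962535 286.065036098898 204.2618756004284 (array([1.05880943, 0.68049049, 0.62014392]), array([-0.4746248 , -0.68264215, -0.55598684])) [-0.12698603  0.          0.          0.          0.        ]
top 415.631424777737 274.02836377133923 206.61754539583262 (array([0.47576893, 0.00273049, 0.79572745]), array([ 0.11121986, -0.03736242, -0.99323051])) [0.00360145 0.         0.         0.         0.        ]
{'time': np.float64(0.1), 'joint_pos': array([ 1.2651,  0.3841,  0.0164,  1.3711, -0.0063,  1.3882, -0.0465]), 'joint_vel': array([ 0.0005, -0.0015,  0.0006, -0.0023, -0.0008,  0.0011, -0.0006]), 'effort': array([ 2.90000e-03, -6.29128e+01,  8.47000e-01, -3.72756e+01,
        1.69000e-02,  1.04000e-02,  1.00000e-04]), 'position': array([ 0.1502, -0.6062,  0.2304]), 'tcp_rot': array([ 0.5564,  0.4361,  0.5574, -0.4354]), 'force': array([-0.243 , -0.0235,  0.3337]), 'moment': array([-0.0694, -0.046 , -0.0188]), 'grip_width': np.float64(0.0851)} 0.0187
```

View pics/scene0.png

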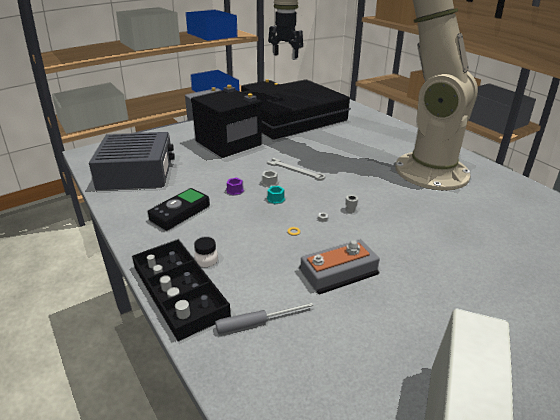

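View pics/top0.png

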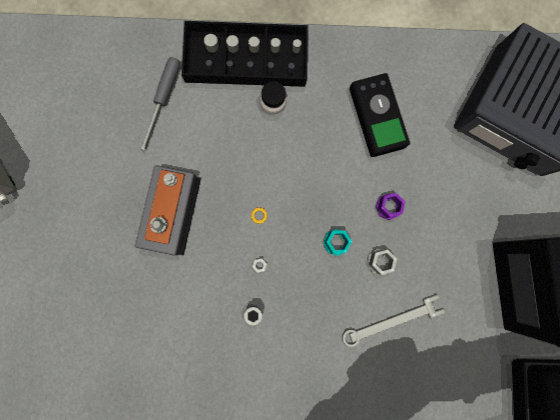

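Candidates in the top view: steel nut (383,262), purple look-alike (390,206), turquoise look-alike (338,241), small nut (260,265), socket (253,316) and washer (260,215). I choose the large steel one at (383,262) and check it and the terminal in close crops.

```bash
python3 - <<'E'
from h import *
d=load('top0'); s=load('scene0')
a=cv2.resize(d['image'][235:290,355:410],None,fx=7,fy=7,interpolation=cv2.INTER_CUBIC)
b=cv2.resize(d['image'][160:260,130:205],None,fx=5,fy=5,interpolation=cv2.INTER_CUBIC)[:385*1+115]
c=np.zeros((500,800,3),np.uint8); c[:385,:385]=a; c[:b.shape[0],400:400+b.shape[1]]=b[:500]
cv2.imwrite('pics/crop0.png',c)
e=np.zeros((500,800,3),np.uint8)
x=cv2.resize(s['image'][230:295,290:385],None,fx=5,fy=5,interpolation=cv2.INTER_CUBIC);e[:x.shape[0],:x.shape[1]]=x
x=cv2.resize(s['image'][160:200,250:300],None,fx=6,fy=6,interpolation=cv2.INTER_CUBIC);e[:x.shape[0],490:490+x.shape[1]]=x
cv2.imwrite('pics/crop1.png',e)
im=d['image'].astype(int)
# orange bar
hsv=cv2.cvtColor(d['image'],cv2.COLOR_BGR2HSV)
m=cv2.inRange(hsv,(3,120,60),(14,255,255)); m[:, :120]=0;m[:,220:]=0
cs=sorted(cv2.findContours(m,0,2)[0],key=cv2.contourArea)[-1]
r=cv2.minAreaRect(cs); print('bar',r)
bp=[onz(d,*p,0.046)[:2] for p in cv2.boxPoints(r)]; print(np.round(bp,4))
# nut top: depth within
for (u,v) in[(383,250),(371,262),(395,262),(383,274),(383,262),(158,225),(170,180),(165,205)]:
    print(u,v,np.round(dep(d,u,v),4))
z=np.zeros((420,560))
o,_=ray(d,0,0)
E
```

```text
bar ((164.23074340820312, 206.45538330078125), (24.54305648803711, 71.9566650390625), 13.495734214782715)
[[0.5018 0.2165]
 [0.6297 0.1939]
 [0.6204 0.1501]
 [0.4927 0.1736]]
383 250 [ 0.4926 -0.2193  0.0251]
371 262 [ 0.4698 -0.1992  0.0157]
395 262 [ 0.471  -0.2395  0.0313]
383 274 [ 0.4477 -0.2252  0.0035]
383 262 [ 0.4703 -0.226   0.0011]
158 225 [0.5251 0.1868 0.07  ]
170 180 [0.6063 0.1721 0.0624]
165 205 [0.563  0.1821 0.0471]
```

View pics/crop0.png

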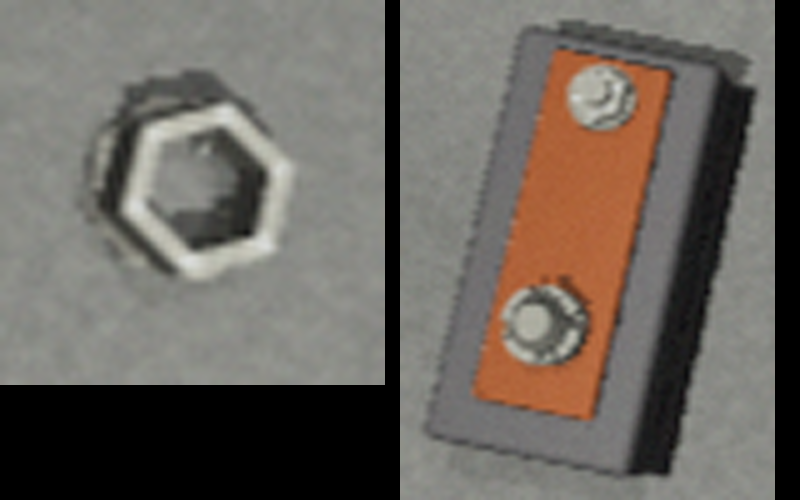

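View pics/crop1.png

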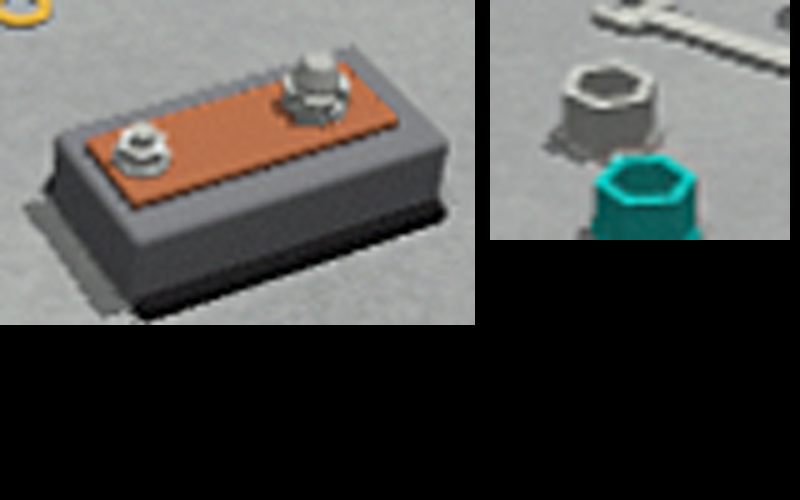

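```bash
python3 - <<'E'
from h import *
d=load('top0'); s=load('scene0')
def hexfit(d,roi,z,f=8,th=None):
    x0,y0,x1,y1=roi
    g=cv2.cvtColor(d['image'],cv2.COLOR_BGR2GRAY)[y0:y1,x0:x1]
    G=cv2.resize(g,None,fx=f,fy=f,interpolation=cv2.INTER_CUBIC)
    m=(G>th).astype(np.uint8)
    c=max(cv2.findContours(m,0,2)[0],key=lambda c:cv2.contourArea(cv2.convexHull(c)))
    h=cv2.convexHull(c)[:,0].astype(float)
    P=np.array([onz(d,(u+.5)/f-.5+x0,(v+.5)/f-.5+y0,z)[:2] for u,v in h])
    # dense hull points in world
    pl=cv2.approxPolyDP(h.astype(np.float32).reshape(-1,1,2),0.04*cv2.arcLength(h.astype(np.float32).reshape(-1,1,2),True),True)[:,0]
    W=np.array([onz(d,(u+.5)/f-.5+x0,(v+.5)/f-.5+y0,z)[:2] for u,v in pl])
    Mm=cv2.moments(P.astype(np.float32).reshape(-1,1,2)*1000) if False else None
    cc=W.mean(0); a=np.degrees(np.arctan2(*(W-cc).T[::-1]))
    r=np.hypot(*(W-cc).T)
    hc=cv2.moments((h).astype(np.float32).reshape(-1,1,2)); hu=hc['m10']/hc['m00'],hc['m01']/hc['m00']
    wc=onz(d,(hu[0]+.5)/f-.5+x0,(hu[1]+.5)/f-.5+y0,z)
    print(th,len(W),'corner c',np.round(cc,4),'area c',np.round(wc,4),'a%60',np.round(a%60,1),'r',np.round(r,4))
for th in(150,165,180,195): hexfit(d,(355,235,410,290),0.030,th=th)
for th in(150,165,180,195): hexfit(s,(250,160,300,188),0.030,th=th)
print('bench gray',d['image'][290,300],s['image'][175,250])
# stud tip: 
for th in(150,165,180,195):
    hexfit(d,(145,213,163,236),0.071,th=th)
E
```

```text
150 6 corner c [ 0.4714 -0.221 ] area c [ 0.4707 -0.2208  0.03  ] a%60 [48.3 43.2 48.4 48.7 40.3 47.1] r [0.0228 0.0234 0.0234 0.0242 0.0235 0.0232]
165 6 corner c [ 0.4712 -0.2207] area c [ 0.4708 -0.2205  0.03  ] a%60 [49.1 44.9 48.4 50.3 41.9 48.8] r [0.0226 0.023  0.0229 0.0235 0.023  0.0228]
180 6 corner c [ 0.4715 -0.2206] area c [ 0.471  -0.2204  0.03  ] a%60 [46.9 45.2 47.6 48.  40.7 47.6] r [0.022  0.0221 0.0226 0.0233 0.0222 0.0222]
195 5 corner c [ 0.4525 -0.2153] area c [ 0.4526 -0.2151  0.03  ] a%60 [57.2 49.3 15.6 18.5 33.8] r [0.0054 0.0032 0.0038 0.003  0.0032]
150 4 corner c [ 0.4584 -0.2134] area c [ 0.4613 -0.2094  0.03  ] a%60 [14.2 35.6 17.3 39. ] r [0.1142 0.1075 0.1084 0.1127]
165 5 corner c [ 0.4665 -0.2074] area c [ 0.4719 -0.2025  0.03  ] a%60 [60.  14.1 33.5 45.5 23.7] r [0.0783 0.0973 0.0763 0.0952 0.0886]
180 3 corner c [ 0.4075 -0.2502] area c [ 0.4055 -0.2431  0.03  ] a%60 [ 5.5 10.8 47. ] r [0.0478 0.0258 0.0662]
195 3 corner c [ 0.4103 -0.2476] area c [ 0.4058 -0.2377  0.03  ] a%60 [ 4.7 28.8 50.5] r [0.0405 0.0269 0.0642]
bench gray [129 136 135] [164 164 162]
150 5 corner c [0.5275 0.1922] area c [0.529  0.1925 0.071 ] a%60 [11.2 40.8 31.3 53.9 24.9] r [0.0107 0.0072 0.0074 0.0063 0.0082]
165 6 corner c [0.5261 0.1906] area c [0.5267 0.1903 0.071 ] a%60 [27.2  0.1 21.6 34.9 15.1 30.1] r [0.0063 0.0047 0.0049 0.0049 0.0045 0.0057]
180 4 corner c [0.515  0.1918] area c [0.515  0.1918 0.071 ] a%60 [14.4 23.  14.4 23. ] r [0.0015 0.0008 0.0015 0.0008]Traceback (most recent call last):
  File "<stdin>", line 25, in <module>
  File "<stdin>", line 8, in hexfit
ValueError: max() iterable argument is empty
```

```bash
cat >> h.py <<'E'
from scipy.spatial.transform import Rotation as Rn
def st():
    s=ctrl.read_state(); q=np.array(s['tcp_rot']); R=Rn.from_quat([q[1],q[2],q[3],q[0]])
    M=R.as_matrix()
    print('t',round(float(s['time']),2),'p',np.round(s['position'],4),'yaw z',round(float(np.degrees(np.arctan2(M[1,2],M[0,2]))),2),'x',np.round(M[:,0],3),'F',np.round(s['force'],1),'M',np.round(s['moment'],2),'w',round(float(s['grip_width']),4),'q',np.round(s['joint_pos'],2))
    return s,R
def go(p,yaw):
    """needed tool-frame shift (mm) and rotvec from the current pose to down-pointing pose with jaw yaw (deg)"""
    s,R=st(); y=np.radians(yaw); z=np.array([np.cos(y),np.sin(y),0]); x=np.array([0,0,-1.]); yy=np.cross(z,x)
    T=Rn.from_matrix(np.column_stack([x,yy,z]))
    rv=(R.inv()*T).as_rotvec()
    print('shift mm (start frame)',np.round(R.inv().apply(np.array(p)-s['position'])*1000,1),'(target frame)',np.round(T.inv().apply(np.array(p)-s['position'])*1000,1),'rotvec',np.round(rv,4))
E
python3 - <<'E'
from h import *
s=load('scene0');d=load('top0')
print('tip scene',onz(s,353.6,242.4,.071),'nut scene',onz(s,269.7,174.5,.03))
for y in(17,77,137,-43,-103): go([0.471,-0.2206,0.15],y)
print(proj(d,[[.5262,.1904,.071],[.5262,.1904,.046]]),proj(s,[[.5262,.1904,.071],[.471,-.2206,.03]]))
E
```

```text
tip scene [0.5297326  0.19366816 0.071     ] nut scene [ 0.47612832 -0.21196593  0.03      ]
t 0.1 p [ 0.1502 -0.6062  0.2304] yaw z -76.08 x [-0.     0.002 -1.   ] F [-0.2 -0.   0.3] M [-0.07 -0.05 -0.02] w 0.0851 q [ 1.27  0.38  0.02  1.37 -0.01  1.39 -0.05]
shift mm (start frame) [  80.9  404.1 -297. ] (target frame) [ 80.4 275.  419.5] rotvec [-1.6246e+00 -1.4000e-03 -1.4000e-03]
t 0.1 p [ 0.1502 -0.6062  0.2304] yaw z -76.08 x [-0.     0.002 -1.   ] F [-0.2 -0.   0.3] M [-0.07 -0.05 -0.02] w 0.0851 q [ 1.27  0.38  0.02  1.37 -0.01  1.39 -0.05]
shift mm (start frame) [  80.9  404.1 -297. ] (target frame) [  80.4 -225.8  447.9] rotvec [-2.6718e+00 -6.0000e-04 -2.4000e-03]
t 0.1 p [ 0.1502 -0.6062  0.2304] yaw z -76.08 x [-0.     0.002 -1.   ] F [-0.2 -0.   0.3] M [-0.07 -0.05 -0.02] w 0.0851 q [ 1.27  0.38  0.02  1.37 -0.01  1.39 -0.05]
shift mm (start frame) [  80.9  404.1 -297. ] (target frame) [  80.4 -500.8   28.4] rotvec [ 2.5642e+00 -7.0000e-04  2.3000e-03]
t 0.1 p [ 0.1502 -0.6062  0.2304] yaw z -76.08 x [-0.     0.002 -1.   ] F [-0.2 -0.   0.3] M [-0.07 -0.05 -0.02] w 0.0851 q [ 1.27  0.38  0.02  1.37 -0.01  1.39 -0.05]
shift mm (start frame) [  80.9  404.1 -297. ] (target frame) [ 80.4 500.8 -28.4] rotvec [-5.774e-01 -1.700e-03 -5.000e-04]
t 0.1 p [ 0.1502 -0.6062  0.2304] yaw z -76.08 x [-0.     0.002 -1.   ] F [-0.2 -0.   0.3] M [-0.07 -0.05 -0.02] w 0.0851 q [ 1.27  0.38  0.02  1.37 -0.01  1.39 -0.05]
shift mm (start frame) [  80.9  404.1 -297. ] (target frame) [  80.4  225.8 -447.9] rotvec [ 4.698e-01 -1.800e-03  4.000e-04]
[[155.8029334  224.25580278]
 [159.37785715 225.31739301]] [[353.78246205 241.0350858 ]
 [269.55080389 172.81982362]]
```

{"method": "move_arm", "body": {"series": [[[0, 0, 0, -0.144, 0, 0, 0.8], [0, 0, 0, -0.144, 0, 0, 0.8], [0, 0, 0, -0.144, 0, 0, 0.8], [0, 0, 0, -0.145, 0, 0, 0.8], [5, 40, -2, 0, 0, 0, 0.8], [5, 40, -2, 0, 0, 0, 0.8], [5, 40, -2, 0, 0, 0, 0.8], [5, 40, -2, 0, 0, 0, 0.8], [5, 40, -2, 0, 0, 0, 0.8], [5, 40, -2, 0, 0, 0, 0.8], [5, 40, -2, 0, 0, 0, 0.8], [5, 40, -2, 0, 0, 0, 0.8], [5, 40, -2, 0, 0, 0, 0.8], [5, 40, -2, 0, 0, 0, 0.8], [5, 40, -2, 0, 0, 0, 0.8], [5, 40, -2, 0, 0, 0, 0.8], [5, 20, -2, 0, 0, 0, 0.8], [0, 0, 0, 0, 0, 0, 0.8]]]}}

```text
time: 2.35
position: [0.4729, -0.2215, 0.1656]
tcp_rot: [0.658, 0.258, 0.659, -0.258]
force: [0.4, -0.9, -0.7]
grip_width: 0.0687
```

```bash
python3 - <<'E'
from h import *
go([0.471,-0.2206,0.06],-43)
d=cap('top','top1')
cv2.imwrite('pics/t1.png',cv2.resize(d['image'][200:330,310:460],None,fx=5,fy=4.6,interpolation=cv2.INTER_CUBIC))
E
```

```text
t 2.35 p [ 0.4729 -0.2215  0.1656] yaw z -42.82 x [-0.001  0.001 -1.   ] F [ 0.4 -0.9 -0.7] M [-0.05  0.02 -0.04] w 0.0687 q [ 0.73  0.23 -0.4   1.73  0.1   1.2  -0.45]
shift mm (start frame) [105.6  -0.7  -1.8] (target frame) [105.6  -0.6  -2. ] rotvec [ 0.0031 -0.0016 -0.0003]
```

View pics/t1.png

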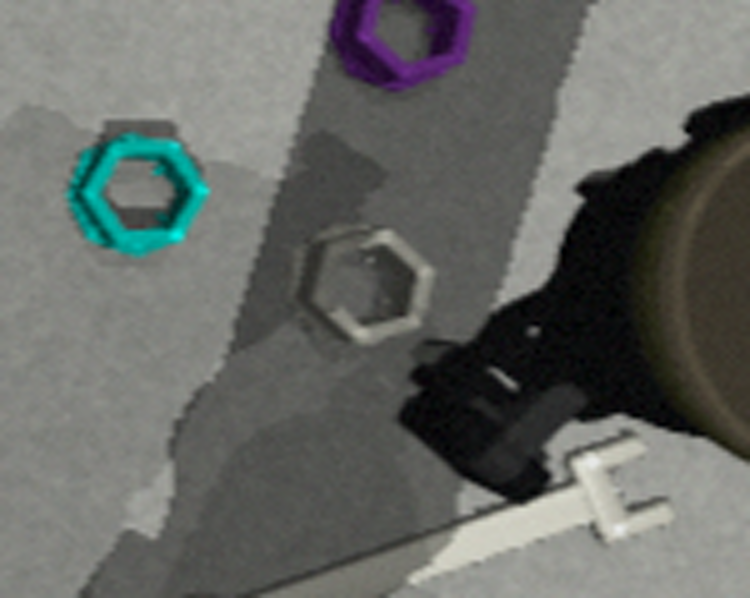

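{"method": "move_arm", "body": {"series": [[[25, -0.6, -1.9, 0.003, 0, 0, 0.8], [30, 0, 0, 0, 0, 0, 0.8], [30, 0, 0, 0, 0, 0, 0.8], [30, 0, 0, 0, 0, 0, 0.8], [25, 0, 0, 0, 0, 0, 0.8], [0, 0, 0, 0, 0, 0, 0.8], [0, 0, 0, 0, 0, 0, 0.8]]]}}

```text
time: 3.28
position: [0.4708, -0.2236, 0.0273]
tcp_rot: [0.658, 0.261, 0.657, -0.261]
force: [-0.4, -0.1, 0.6]
grip_width: 0.0682
```

```bash
python3 - <<'E'
from h import *
go([0.471,-0.2206,0.005],-43)
d=cap('scene','s2')
cv2.imwrite('pics/s2.png',cv2.resize(d['image'][120:220,220:340],None,fx=6,fy=6,interpolation=cv2.INTER_CUBIC))
E
```

```text
t 3.27 p [ 0.4708 -0.2236  0.0273] yaw z -43.28 x [ 0.001 -0.001 -1.   ] F [-0.4 -0.1  0.6] M [-0.02  0.01 -0.06] w 0.0682 q [ 0.7   0.39 -0.38  1.88  0.18  0.91 -0.52]
shift mm (start frame) [22.3  2.3 -2. ] (target frame) [22.3  2.4 -1.9] rotvec [-0.0048  0.0011 -0.    ]
```

View pics/s2.png

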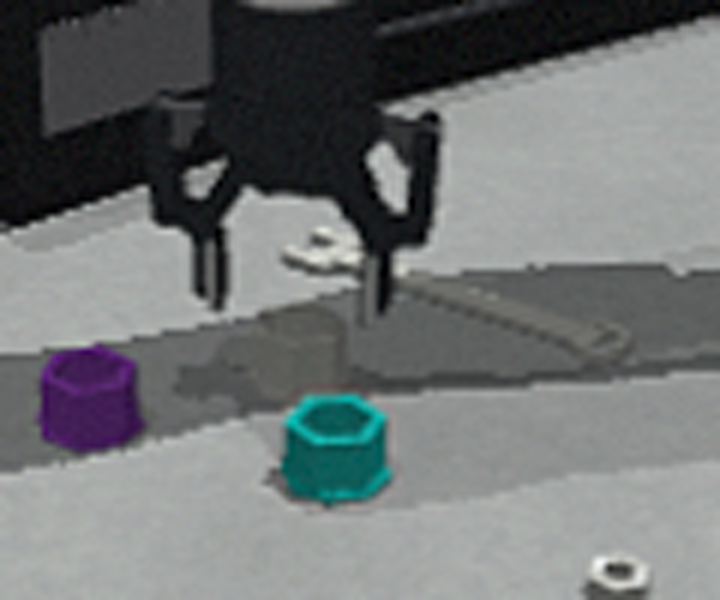

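{"method": "move_arm", "body": {"series": [[[8, 2.4, -1.9, -0.005, 0, 0, 0.8], [8, 0, 0, 0, 0, 0, 0.8], [6.5, 0, 0, 0, 0, 0, 0.8], [0, 0, 0, 0, 0, 0, 0.8], [0, 0, 0, 0, 0, 0, 0.6], [0, 0, 0, 0, 0, 0, 0.6]]]}}

```text
time: 4.08
position: [0.4712, -0.2196, 0.0041]
tcp_rot: [0.658, 0.259, 0.658, -0.259]
force: [0.1, -0.1, 0.2]
grip_width: 0.0513
```

```bash
python3 - <<'E'
from h import *
go([0.471,-0.2206,0.005],-43)
d=cap('scene','s3')
cv2.imwrite('pics/s3.png',cv2.resize(d['image'][120:220,220:340],None,fx=6,fy=6,interpolation=cv2.INTER_CUBIC))
E
```

```text
t 4.08 p [ 0.4712 -0.2196  0.0041] yaw z -42.91 x [ 0. -0. -1.] F [ 0.1 -0.1  0.2] M [ 0.02  0.02 -0.02] w 0.0513 q [ 0.69  0.43 -0.37  1.89  0.2   0.86 -0.54]
shift mm (start frame) [-0.9 -0.9  0.6] (target frame) [-0.9 -0.9  0.6] rotvec [ 0.0015  0.0005 -0.0002]
```

View pics/s3.png

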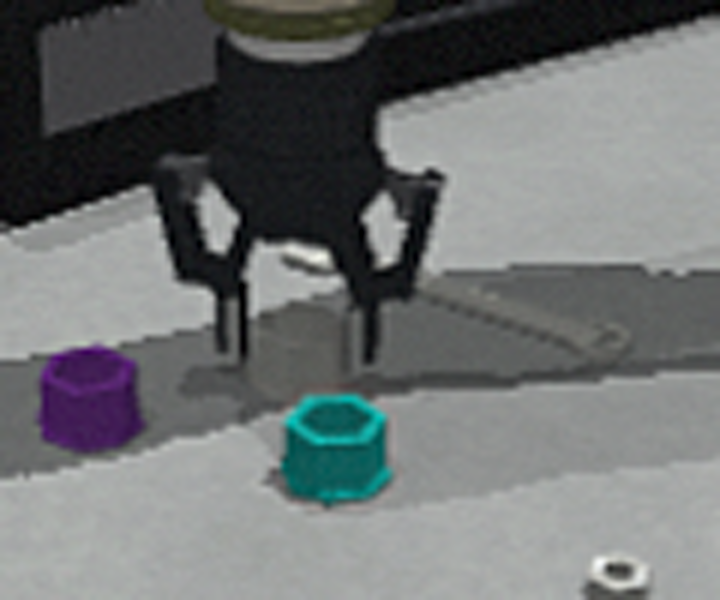

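{"method": "move_arm", "body": {"series": [[[0, -0.4, 0.3, 0, 0, 0, 0.45], [0, 0, 0, 0, 0, 0, 0.3], [0, 0, 0, 0, 0, 0, 0], [0, 0, 0, 0, 0, 0, 0], [0, 0, 0, 0, 0, 0, 0], [0, 0, 0, 0, 0, 0, 0]]]}}

```text
time: 4.88
position: [0.4712, -0.22, 0.0043]
tcp_rot: [0.658, 0.259, 0.658, -0.259]
force: [-1.5, 0.6, 5.6]
grip_width: 0.0399
```

```bash
python3 - <<'E'
from h import *
go([0.471,-0.2206,0.005],-43)
E
```

```text
t 4.88 p [ 0.4712 -0.22    0.0043] yaw z -42.91 x [ 0.001 -0.    -1.   ] F [-1.5  0.6  5.6] M [0.25 0.23 0.01] w 0.0399 q [ 0.69  0.43 -0.37  1.89  0.2   0.86 -0.54]
shift mm (start frame) [-0.7 -0.6  0.2] (target frame) [-0.7 -0.6  0.2] rotvec [ 0.0016  0.0007 -0.0003]
```

{"method": "move_arm", "body": {"series": [[[-10, 0, 0, 0, 0, 0, 0], [-30, 0, 0, 0, 0, 0, 0], [-40, 0, 0, 0, 0, 0, 0], [-45, 0, 0, 0, 0, 0, 0], [0, 0, 0, 0, 0, 0, 0], [0, 0, 0, 0, 0, 0, 0], [0, 0, 0, 0, 0, 0, 0]]]}}

```text
time: 5.75
position: [0.4698, -0.2196, 0.1273]
tcp_rot: [0.657, 0.259, 0.659, -0.259]
force: [-0.9, -1.0, -1.7]
grip_width: 0.0403
```

```bash
python3 - <<'E'
from h import *
go([0.5262,0.1904,0.127],0)
go([0.5262,0.1904,0.127],-4)
d=cap('scene','s4')
cv2.imwrite('pics/s4.png',cv2.resize(d['image'][90:190,220:340],None,fx=6,fy=6,interpolation=cv2.INTER_CUBIC))
E
```

```text
t 5.75 p [ 0.4698 -0.2196  0.1273] yaw z -42.91 x [-0.002  0.001 -1.   ] F [-0.9 -1.  -1.7] M [-0.01 -0.    0.02] w 0.0403 q [ 0.72  0.26 -0.41  1.79  0.11  1.12 -0.47]
shift mm (start frame) [   0.8  338.7 -237.9] (target frame) [3.00e-01 4.10e+02 5.64e+01] rotvec [-7.49e-01 -2.90e-03 -4.00e-04]
t 5.75 p [ 0.4698 -0.2196  0.1273] yaw z -42.91 x [-0.002  0.001 -1.   ] F [-0.9 -1.  -1.7] M [-0.01 -0.    0.02] w 0.0403 q [ 0.72  0.26 -0.41  1.79  0.11  1.12 -0.47]
shift mm (start frame) [   0.8  338.7 -237.9] (target frame) [3.000e-01 4.129e+02 2.760e+01] rotvec [-6.792e-01 -2.900e-03 -3.000e-04]
```

View pics/s4.png

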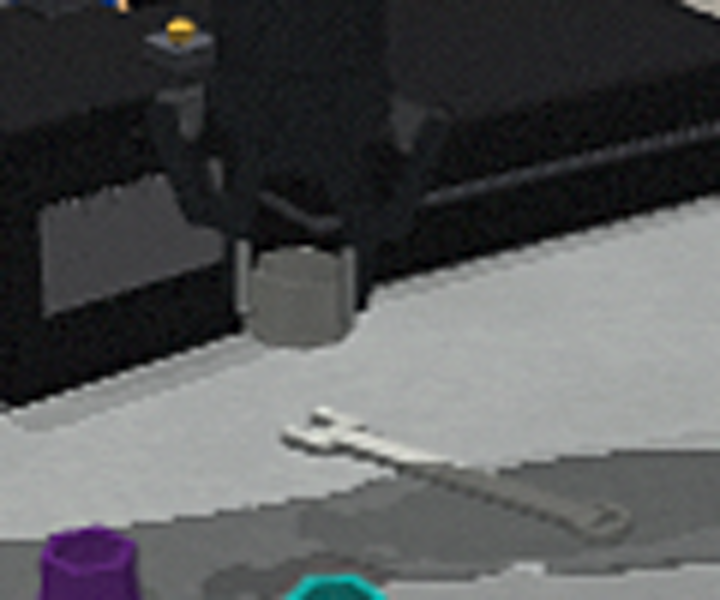

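{"method": "move_arm", "body": {"series": [[[0, 0, 0, -0.15, 0, 0, 0], [0, 0, 0, -0.15, 0, 0, 0], [0, 0, 0, -0.15, 0, 0, 0], [0, 0, 0, -0.15, 0, 0, 0], [0, 0, 0, -0.149, 0, 0, 0], [0, 30, 4, 0, 0, 0, 0], [0, 40, 5, 0, 0, 0, 0], [0, 40, 6, 0, 0, 0, 0], [0, 40, 6, 0, 0, 0, 0], [0, 40, 6, 0, 0, 0, 0], [0, 40, 6, 0, 0, 0, 0], [0, 40, 6, 0, 0, 0, 0], [0, 40, 6, 0, 0, 0, 0], [0, 40, 5, 0, 0, 0, 0], [0, 40, 4, 0, 0, 0, 0], [0, 20, 2, 0, 0, 0, 0], [0, 0, 0, 0, 0, 0, 0], [0, 0, 0, 0, 0, 0, 0]]]}}

```text
time: 8.05
position: [0.5267, 0.1888, 0.1281]
tcp_rot: [0.707, -0.0, 0.708, -0.001]
force: [0.1, -0.6, -2.2]
grip_width: 0.0401
```

```bash
python3 - <<'E'
from h import *
go([0.5262,0.1904,0.1],0)
E
```

```text
t 8.05 p [0.5267 0.1888 0.1281] yaw z -0.05 x [-0.001 -0.001 -1.   ] F [ 0.1 -0.6 -2.2] M [-0.03 -0.   -0.03] w 0.0401 q [ 0.16  0.41 -0.7   1.67  0.28  1.17 -0.62]
shift mm (start frame) [28.1  1.6 -0.4] (target frame) [28.1  1.6 -0.5] rotvec [-0.0008 -0.0013  0.0009]
```

{"method": "move_arm", "body": {"series": [[[15, 1.5, -0.5, 0, 0, 0, 0], [17, 0, 0, 0, 0, 0, 0], [0, 0, 0, 0, 0, 0, 0], [0, 0, 0, 0, 0, 0, 0]]]}}

```text
time: 8.55
position: [0.5263, 0.1914, 0.0967]
tcp_rot: [0.707, 0.0, 0.707, -0.0]
force: [-0.6, -0.4, -2.1]
grip_width: 0.0402
```

```bash
python3 - <<'E'
from h import *
st()
d=cap('scene','s5')
cv2.imwrite('pics/s5.png',cv2.resize(d['image'][190:290,290:400],None,fx=6,fy=6,interpolation=cv2.INTER_CUBIC))
d=cap('top','t5')
cv2.imwrite('pics/t5.png',cv2.resize(d['image'][150:270,100:220],None,fx=5,fy=5,interpolation=cv2.INTER_CUBIC))
E
```

```text
t 8.55 p [0.5263 0.1914 0.0967] yaw z -0.01 x [-0.  0. -1.] F [-0.6 -0.4 -2.1] M [ 0.04 -0.05  0.02] w 0.0402 q [ 0.14  0.44 -0.69  1.7   0.31  1.11 -0.64]
```

View pics/s5.png

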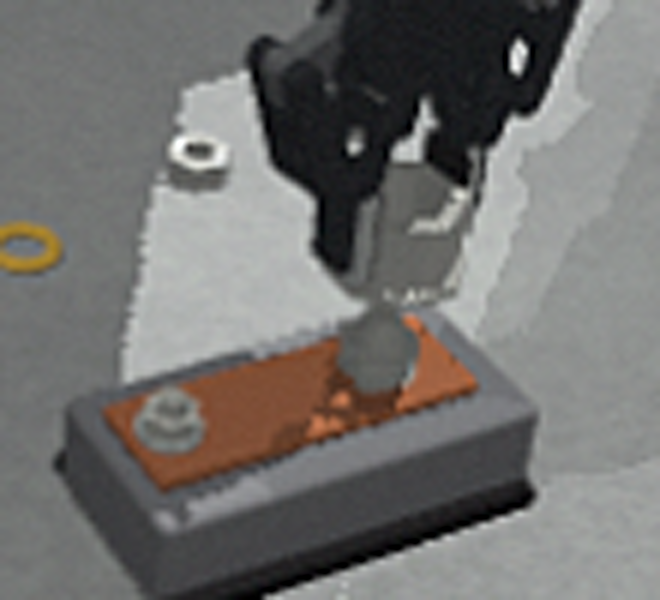

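View pics/t5.png

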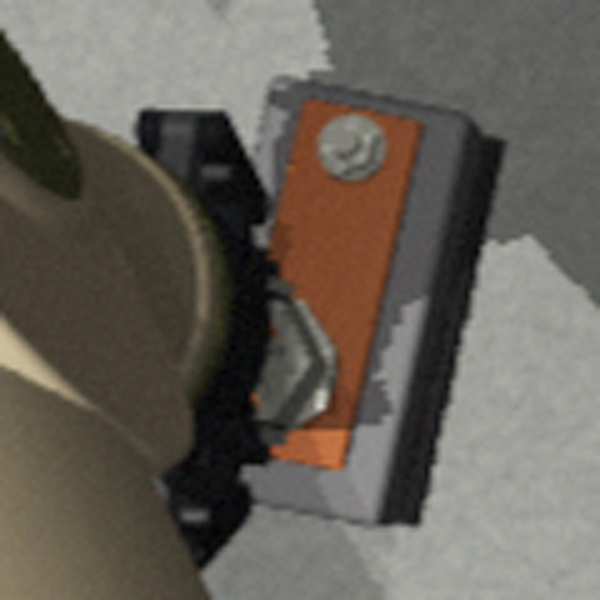

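```bash
python3 - <<'E'
from h import *
d=load('s5')
S=cv2.resize(d['image'][190:290,290:400],None,fx=6,fy=6,interpolation=cv2.INTER_CUBIC)
def dr(c,r,z,col):
    a=np.linspace(0,2*np.pi,60); P=np.column_stack([c[0]+r*np.cos(a),c[1]+r*np.sin(a),0*a+z])
    q=(proj(d,P)-[290,190]+.5)*6-.5
    cv2.polylines(S,[q.round().astype(int)],True,col,1,cv2.LINE_AA)
c=(.5262,.1904); t=(.5263,.1914)
dr(c,.0065,.071,(0,0,255)); dr(c,.014,.059,(0,0,255)); dr(c,.014,.046,(0,0,255))
dr(t,.024,.0967-.0043,(0,255,0)); dr(t,.024,.0967-.0003,(0,255,0)); 
cv2.imwrite('pics/s5o.png',S)
E
```

```text
(no output)
```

View pics/s5o.png

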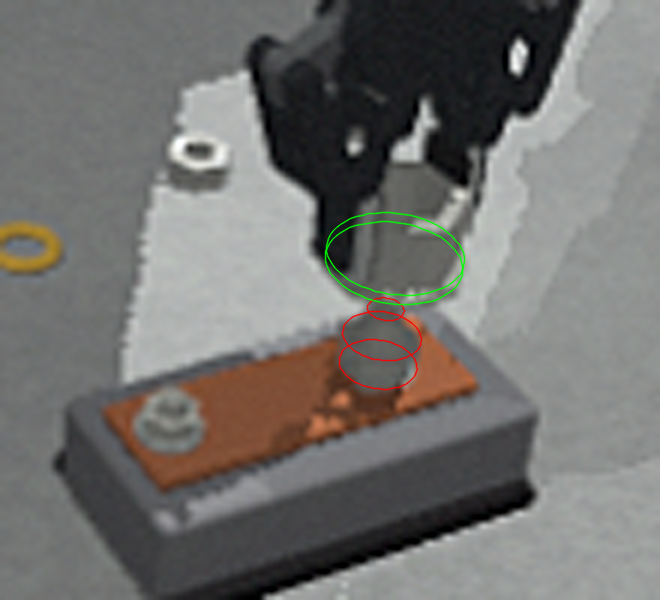

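```bash
python3 - <<'E'
from h import *
d=load('t5'); f=12
x0,y0=140,195
base=cv2.resize(d['image'][y0:y0+50,x0:x0+32],None,fx=f,fy=f,interpolation=cv2.INTER_CUBIC)
S=base.copy()
def dr(P,col):
    q=(proj(d,P)-[x0,y0]+.5)*f-.5
    cv2.polylines(S,[q.round().astype(int)],True,col,1,cv2.LINE_AA)
t=(.5263,.1914); b=.0967-.0043
a=np.linspace(0,2*np.pi,80)
for z in(b,b+.004): dr(np.column_stack([t[0]+.024*np.cos(a),t[1]+.024*np.sin(a),0*a+z]),(0,255,0))
a=np.radians(30+60*np.arange(6))
for z in(b+.004,b+.03): dr(np.column_stack([t[0]+.0237*np.cos(a),t[1]+.0237*np.sin(a),0*a+z]),(0,0,255))
cv2.imwrite('pics/t5o.png',np.hstack([base,S]))
E
```

```text
(no output)
```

View pics/t5o.png

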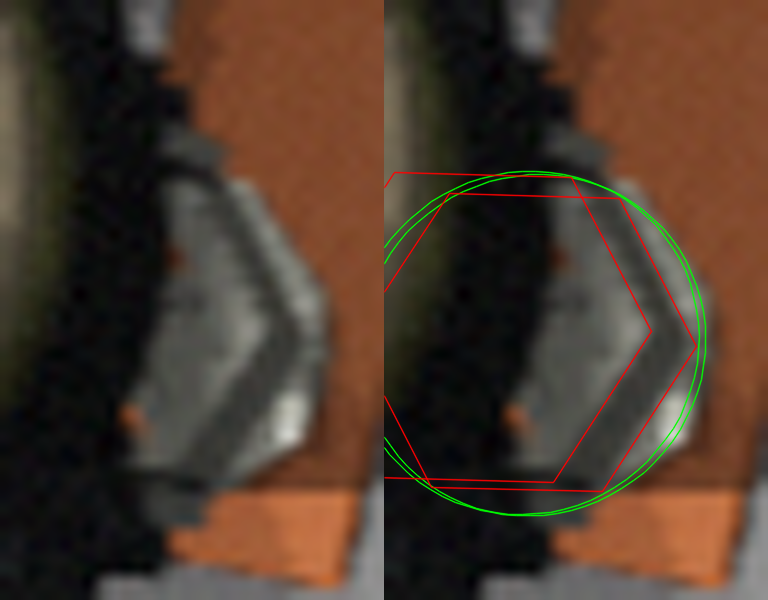

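```bash
python3 - <<'E'
from h import *
d=load('top0'); f=12
x0,y0=143,208
base=cv2.resize(d['image'][y0:y0+34,x0:x0+32],None,fx=f,fy=f,interpolation=cv2.INTER_CUBIC)
S=base.copy()
def dr(P,col):
    q=(proj(d,P)-[x0,y0]+.5)*f-.5
    cv2.polylines(S,[q.round().astype(int)],True,col,1,cv2.LINE_AA)
t=(.5262,.1904)
a=np.linspace(0,2*np.pi,80)
for r,z,c in((.0065,.071,(0,0,255)),(.01,.06,(255,0,0)),(.014,.059,(0,255,0)),(.014,.046,(0,255,255))): dr(np.column_stack([t[0]+r*np.cos(a),t[1]+r*np.sin(a),0*a+z]),c)
cv2.imwrite('pics/t0o.png',np.hstack([base,S]))
E
```

```text
(no output)
```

View pics/t0o.png

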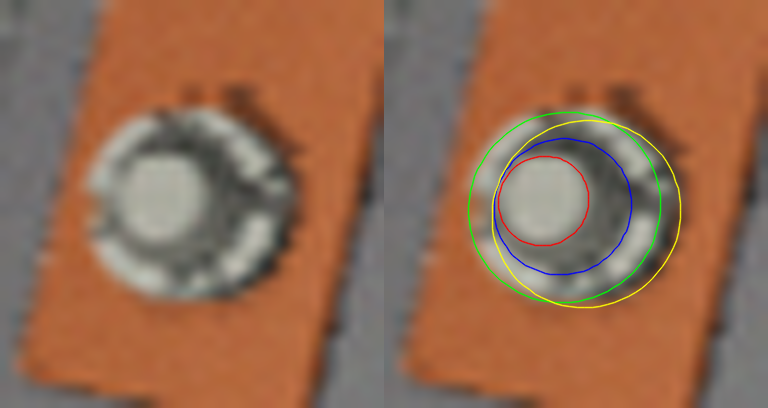

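{"method": "move_arm", "body": {"series": [[[5, -0.8, 0, 0, 0, 0, 0], [5, 0, 0, 0, 0, 0, 0], [5, 0, 0, 0, 0, 0, 0], [3, 0, 0, 0, 0, 0, 0], [2, 0, 0, 0, 0, 0, 0], [0, 0, 0, 0, 0, 0, 0], [0, 0, 0, 0, 0, 0, 0]]]}}

```text
time: 9.52
position: [0.5265, 0.1908, 0.077]
tcp_rot: [0.707, 0.0, 0.707, 0.0]
force: [-1.0, -0.1, -1.6]
grip_width: 0.04
```

```bash
python3 - <<'E'
from h import *
go((.5263,.1906,.0667),0)
E
```

```text
t 9.53 p [0.5265 0.1908 0.077 ] yaw z 0.01 x [ 0.  0. -1.] F [-1.  -0.1 -1.6] M [ 0.03 -0.05 -0.  ] w 0.04 q [ 0.13  0.46 -0.68  1.72  0.33  1.07 -0.66]
shift mm (start frame) [10.3 -0.2 -0.2] (target frame) [10.3 -0.2 -0.2] rotvec [ 0.0001  0.0003 -0.0002]
```

{"method": "move_arm", "body": {"series": [[[2, -0.2, -0.2, 0, 0, 0, 0], [2, 0, 0, 0, 0, 0, 0], [2, 0, 0, 0, 0, 0, 0], [2, 0, 0, 0, 0, 0, 0], [2, 0, 0, 0, 0, 0, 0], [0, 0, 0, 0, 0, 0, 0], [0, 0, 0, 0, 0, 0, 0]]]}}

```text
time: 10.4
position: [0.5262, 0.1906, 0.0669]
tcp_rot: [0.707, 0.0, 0.707, 0.0]
force: [1.1, 0.2, -2.7]
grip_width: 0.0402
```

```bash
python3 - <<'E'
from h import *
go((.5263,.1906,.0620),0)
E
```

```text
t 10.4 p [0.5262 0.1906 0.0669] yaw z 0.0 x [ 0.  0. -1.] F [ 1.1  0.2 -2.7] M [0.03 0.03 0.04] w 0.0402 q [ 0.13  0.47 -0.68  1.73  0.33  1.06 -0.66]
shift mm (start frame) [4.9 0.  0.1] (target frame) [4.9 0.  0.1] rotvec [ 0.      0.0001 -0.0001]
```

{"method": "move_arm", "body": {"series": [[[1, 0, 0, 0, 0, 0, 0], [1, 0, 0, 0, 0, 0, 0], [1, 0, 0, 0, 0, 0, 0], [0.5, 0, 0, 0, 0, 0, 0], [0, 0, 0, 0, 0, 0, 0], [0, 0, 0, 0, 0, 0, 0]]]}}

```text
time: 11.15
position: [0.5262, 0.1906, 0.0634]
tcp_rot: [0.707, -0.0, 0.707, 0.0]
force: [-0.2, -0.2, -1.8]
grip_width: 0.0399
```

```bash
python3 - <<'E'
from h import *
go((.5263,.1906,.0605),0)
E
```

```text
t 11.15 p [0.5262 0.1906 0.0634] yaw z 0.01 x [ 0.  0. -1.] F [-0.2 -0.2 -1.8] M [-0.04  0.   -0.  ] w 0.0399 q [ 0.13  0.48 -0.68  1.74  0.34  1.05 -0.66]
shift mm (start frame) [2.9 0.  0.1] (target frame) [2.9 0.  0.1] rotvec [ 0.0001  0.0001 -0.0001]
```

{"method": "move_arm", "body": {"series": [[[0.7, 0, 0, 0, 0, 0, 0], [0.7, 0, 0, 0, 0, 0, 0], [0.6, 0, 0, 0, 0, 0, 0], [0.4, 0, 0, 0, 0, 0, 0], [0, 0, 0, 0, 0, 0, 0], [0, 0, 0, 0, 0, 0, 0]]]}}

```text
time: 11.9
position: [0.5268, 0.1908, 0.062]
tcp_rot: [0.708, 0.0, 0.707, 0.0]
force: [-1.6, -0.6, 7.9]
grip_width: 0.0401
```

```bash
python3 - <<'E'
from h import *
go((.5263,.1906,.0605),0)
E
```

```text
t 11.9 p [0.5268 0.1908 0.062 ] yaw z -0.01 x [ 0.002  0.    -1.   ] F [-1.6 -0.6  7.9] M [-0.27  0.38 -0.07] w 0.0401 q [ 0.13  0.48 -0.68  1.74  0.34  1.04 -0.67]
shift mm (start frame) [ 1.5 -0.2 -0.5] (target frame) [ 1.5 -0.2 -0.5] rotvec [-0.0001  0.0017 -0.0004]
```

{"method": "move_arm", "body": {"series": [[[-0.2, 0, 0, -0.04, 0, 0, 0], [0, 0, 0, -0.04, 0, 0, 0], [0, 0, 0, -0.04, 0, 0, 0], [0, 0, 0, 0, 0, 0, 0]]]}}

```text
time: 12.4
position: [0.5272, 0.1913, 0.0627]
tcp_rot: [0.707, -0.042, 0.705, 0.043]
force: [-1.7, -1.3, 9.4]
grip_width: 0.0401
```

```bash
python3 - <<'E'
from h import *
go((.5263,.1906,.0605),0)
E
```

```text
t 12.4 p [0.5272 0.1913 0.0627] yaw z 6.92 x [ 0.003  0.001 -1.   ] F [-1.7 -1.3  9.4] M [-0.09  0.33  0.02] w 0.0401 q [ 0.14  0.49 -0.7   1.73  0.35  1.05 -0.56]
shift mm (start frame) [ 2.2 -0.6 -1. ] (target frame) [ 2.2 -0.7 -0.9] rotvec [ 0.1208  0.0028 -0.0009]
```

{"method": "move_arm", "body": {"series": [[[-0.3, -0.4, -0.5, -0.04, 0, 0, 0], [0, 0, 0, -0.04, 0, 0, 0], [0, 0, 0, -0.04, 0, 0, 0], [0, 0, 0, 0, 0, 0, 0]]]}}

```text
time: 12.9
position: [0.5265, 0.1914, 0.0624]
tcp_rot: [0.703, -0.084, 0.701, 0.086]
force: [1.3, 3.3, 5.7]
grip_width: 0.04
```

```bash
python3 - <<'E'
from h import *
go((.5263,.1906,.0605),0)
E
```

```text
t 12.9 p [0.5265 0.1914 0.0624] yaw z 13.8 x [ 0.002  0.002 -1.   ] F [1.3 3.3 5.7] M [ 0.77 -0.08 -0.03] w 0.04 q [ 0.16  0.49 -0.73  1.74  0.37  1.05 -0.45]
shift mm (start frame) [ 1.9 -0.7 -0.4] (target frame) [ 1.9 -0.8 -0.2] rotvec [ 0.2408  0.0025 -0.0017]
```

{"method": "move_arm", "body": {"series": [[[0, 0.3, 0, -0.04, 0, 0, 0], [0, 0, 0, -0.04, 0, 0, 0], [0, 0, 0, -0.04, 0, 0, 0], [0, 0, 0, 0, 0, 0, 0]]]}}

```text
time: 13.4
position: [0.5259, 0.1902, 0.0613]
tcp_rot: [0.696, -0.127, 0.696, 0.127]
force: [3.8, 1.8, -0.5]
grip_width: 0.0403
```

```bash
python3 - <<'E'
from h import *
go((.5263,.1906,.0605),0)
E
```

```text
t 13.4 p [0.5259 0.1902 0.0613] yaw z 20.64 x [ 0.  0. -1.] F [ 3.8  1.8 -0.5] M [ 0.47 -0.81  0.07] w 0.0403 q [ 0.18  0.5  -0.75  1.74  0.38  1.06 -0.34]
shift mm (start frame) [0.8 0.2 0.5] (target frame) [0.8 0.4 0.4] rotvec [ 3.602e-01  4.000e-04 -2.000e-04]
```

{"method": "move_arm", "body": {"series": [[[0.5, 0.3, 0.3, 0, 0, 0, 0], [0.5, 0, 0, 0, 0, 0, 0], [0, 0, 0, 0, 0, 0, 0]]]}}

```text
time: 13.78
position: [0.526, 0.1904, 0.0606]
tcp_rot: [0.696, -0.127, 0.696, 0.126]
force: [2.7, -0.8, 4.3]
grip_width: 0.0398
```

```bash
python3 - <<'E'
from h import *
go((.5263,.1906,.0605),0)
E
```

```text
t 13.78 p [0.526  0.1904 0.0606] yaw z 20.6 x [ 0. -0. -1.] F [ 2.7 -0.8  4.3] M [-0.08 -0.59 -0.  ] w 0.0398 q [ 0.18  0.5  -0.75  1.74  0.39  1.06 -0.34]
shift mm (start frame) [0.1 0.1 0.3] (target frame) [0.1 0.2 0.3] rotvec [3.595e-01 3.000e-04 5.000e-04]
```

{"method": "move_arm", "body": {"series": [[[0, 0, 0.2, -0.04, 0, 0, 0], [0, 0, 0, -0.04, 0, 0, 0], [0, 0, 0, -0.04, 0, 0, 0], [0, 0, 0, 0, 0, 0, 0]]]}}

```text
time: 14.28
position: [0.526, 0.1904, 0.0605]
tcp_rot: [0.687, -0.169, 0.687, 0.169]
force: [0.9, -1.9, 5.5]
grip_width: 0.0401
```

```bash
python3 - <<'E'
from h import *
go((.5263,.1906,.0605),0)
E
```

```text
t 14.28 p [0.526  0.1904 0.0605] yaw z 27.62 x [-0. -0. -1.] F [ 0.9 -1.9  5.5] M [-0.33 -0.41 -0.05] w 0.0401 q [ 0.2   0.51 -0.77  1.73  0.4   1.06 -0.23]
shift mm (start frame) [0.  0.  0.3] (target frame) [0.  0.2 0.3] rotvec [ 4.82e-01 -2.00e-04  4.00e-04]
```

Stable on the crest with about 7 N; continuing anticlockwise.

{"method": "move_arm", "body": {"series": [[[0, 0, 0, -0.04, 0, 0, 0], [0, 0, 0, -0.04, 0, 0, 0], [0, 0, 0, -0.04, 0, 0, 0], [0, 0, 0, 0, 0, 0, 0]]]}}

```text
time: 14.78
position: [0.5261, 0.1905, 0.0605]
tcp_rot: [0.675, -0.21, 0.675, 0.21]
force: [1.4, -0.8, 4.9]
grip_width: 0.0398
```

```bash
python3 - <<'E'
from h import *
st()
E
```

```text
t 14.78 p [0.5261 0.1905 0.0605] yaw z 34.49 x [ 0. -0. -1.] F [ 1.4 -0.8  4.9] M [-0.25 -0.46 -0.02] w 0.0398 q [ 0.21  0.52 -0.8   1.73  0.42  1.07 -0.12]
```

{"method": "move_arm", "body": {"series": [[[0, 0, 0, -0.04, 0, 0, 0], [0, 0, 0, -0.04, 0, 0, 0], [0, 0, 0, -0.04, 0, 0, 0], [0, 0, 0, 0, 0, 0, 0]]]}}

```text
time: 15.28
position: [0.5262, 0.1905, 0.0605]
tcp_rot: [0.661, -0.25, 0.661, 0.25]
force: [3.0, -2.3, 5.9]
grip_width: 0.0398
```

```bash
python3 - <<'E'
from h import *
st()
E
```

```text
t 15.28 p [0.5262 0.1905 0.0605] yaw z 41.4 x [ 0. -0. -1.] F [ 3.  -2.3  5.9] M [-0.31 -0.52 -0.02] w 0.0398 q [ 0.23  0.53 -0.82  1.73  0.43  1.07 -0.01]
```

{"method": "move_arm", "body": {"series": [[[0, 0, 0, -0.04, 0, 0, 0], [0, 0, 0, -0.04, 0, 0, 0], [0, 0, 0, -0.04, 0, 0, 0], [0, 0, 0, 0, 0, 0, 0]]]}}

```text
time: 15.78
position: [0.5263, 0.1906, 0.0606]
tcp_rot: [0.645, -0.289, 0.645, 0.289]
force: [1.7, -1.1, 5.3]
grip_width: 0.0401
```

```bash
python3 - <<'E'
from h import *
st()
E
```

```text
t 15.78 p [0.5263 0.1906 0.0606] yaw z 48.3 x [ 0. -0. -1.] F [ 1.7 -1.1  5.3] M [-0.38 -0.62 -0.04] w 0.0401 q [ 0.25  0.54 -0.85  1.73  0.45  1.08  0.09]
```

{"method": "move_arm", "body": {"series": [[[0, 0, 0, -0.04, 0, 0, 0], [0, 0, 0, -0.04, 0, 0, 0], [0, 0, 0, -0.04, 0, 0, 0], [0, 0, 0, 0, 0, 0, 0]]]}}

```text
time: 16.27
position: [0.5263, 0.1906, 0.0605]
tcp_rot: [0.627, -0.328, 0.627, 0.327]
force: [3.2, -2.7, 5.0]
grip_width: 0.0401
```

```bash
python3 - <<'E'
from h import *
st()
E
```

```text
t 16.27 p [0.5263 0.1906 0.0605] yaw z 55.19 x [ 0. -0. -1.] F [ 3.2 -2.7  5. ] M [-0.45 -0.69 -0.03] w 0.0401 q [ 0.27  0.55 -0.87  1.73  0.47  1.08  0.2 ]
```

{"method": "move_arm", "body": {"series": [[[0, 0, 0, -0.04, 0, 0, 0], [0, 0, 0, -0.04, 0, 0, 0], [0, 0, 0, -0.04, 0, 0, 0], [0, 0, 0, 0, 0, 0, 0]]]}}

```text
time: 16.77
position: [0.5262, 0.1907, 0.0605]
tcp_rot: [0.606, -0.365, 0.606, 0.365]
force: [3.2, -2.7, 5.0]
grip_width: 0.04
```

```bash
python3 - <<'E'
from h import *
st()
E
```

```text
t 16.77 p [0.5262 0.1907 0.0605] yaw z 62.07 x [ 0.  0. -1.] F [ 3.2 -2.7  5. ] M [-0.44 -0.65 -0.05] w 0.04 q [ 0.28  0.56 -0.9   1.73  0.49  1.09  0.31]
```

{"method": "move_arm", "body": {"series": [[[0, 0, 0, -0.04, 0, 0, 0], [0, 0, 0, -0.04, 0, 0, 0], [0, 0, 0, -0.04, 0, 0, 0], [0, 0, 0, 0, 0, 0, 0]]]}}

```text
time: 17.27
position: [0.5261, 0.1906, 0.0604]
tcp_rot: [0.583, -0.4, 0.583, 0.4]
force: [2.3, -1.4, 5.3]
grip_width: 0.0402
```

```bash
python3 - <<'E'
from h import *
st()
E
```

```text
t 17.27 p [0.5261 0.1906 0.0604] yaw z 68.89 x [ 0. -0. -1.] F [ 2.3 -1.4  5.3] M [-0.58 -0.79 -0.03] w 0.0402 q [ 0.3   0.57 -0.92  1.73  0.5   1.1   0.42]
```

{"method": "move_arm", "body": {"series": [[[0, 0, 0, -0.04, 0, 0, 0], [0, 0, 0, -0.04, 0, 0, 0], [0, 0, 0, -0.04, 0, 0, 0], [0, 0, 0, 0, 0, 0, 0]]]}}

```text
time: 17.77
position: [0.5262, 0.1908, 0.0603]
tcp_rot: [0.558, -0.434, 0.558, 0.434]
force: [4.8, -2.4, 3.0]
grip_width: 0.0401
```

```bash
python3 - <<'E'
from h import *
st()
E
```

```text
t 17.77 p [0.5262 0.1908 0.0603] yaw z 75.77 x [ 0.  0. -1.] F [ 4.8 -2.4  3. ] M [-0.5  -1.15 -0.03] w 0.0401 q [ 0.31  0.58 -0.95  1.73  0.52  1.1   0.52]
```

{"method": "move_arm", "body": {"series": [[[0.3, -0.4, 0, 0, 0, 0, 0], [0, 0, 0, 0, 0, 0, 0], [0, 0, 0, 0, 0, 0, 0]]]}}

```text
time: 18.15
position: [0.5262, 0.1909, 0.0601]
tcp_rot: [0.558, -0.434, 0.558, 0.434]
force: [4.0, -1.3, 2.4]
grip_width: 0.0398
```

```bash
python3 - <<'E'
from h import *
st()
E
```

```text
t 18.15 p [0.5262 0.1909 0.0601] yaw z 75.67 x [-0.  0. -1.] F [ 4.  -1.3  2.4] M [-0.29 -0.81  0.01] w 0.0398 q [ 0.31  0.58 -0.95  1.73  0.52  1.1   0.52]
```

{"method": "move_arm", "body": {"series": [[[0.2, 0, 0, -0.035, 0, 0, 0], [0.1, 0, 0, 0, 0, 0, 0], [0, 0, 0, 0, 0, 0, 0]]]}}

```text
time: 18.52
position: [0.5263, 0.1909, 0.0598]
tcp_rot: [0.551, -0.443, 0.551, 0.443]
force: [4.3, -0.3, 1.6]
grip_width: 0.0404
```

```bash
python3 - <<'E'
from h import *
st()
E
```

```text
t 18.52 p [0.5263 0.1909 0.0598] yaw z 77.64 x [-0.  0. -1.] F [ 4.3 -0.3  1.6] M [-0.09 -0.93  0.01] w 0.0404 q [ 0.32  0.59 -0.95  1.73  0.53  1.11  0.55]
```

{"method": "move_arm", "body": {"series": [[[0.5, -0.3, 0, 0, 0, 0, 0], [0.5, 0, 0, 0, 0, 0, 0], [0, 0, 0, 0, 0, 0, 0]]]}}

```text
time: 18.9
position: [0.5267, 0.191, 0.0589]
tcp_rot: [0.551, -0.443, 0.551, 0.443]
force: [4.1, 0.6, 2.0]
grip_width: 0.0399
```

```bash
python3 - <<'E'
from h import *
st()
E
```

```text
t 18.9 p [0.5267 0.191  0.0589] yaw z 77.65 x [ 0.     0.001 -1.   ] F [4.1 0.6 2. ] M [ 0.1  -0.87  0.04] w 0.0399 q [ 0.32  0.59 -0.95  1.73  0.53  1.11  0.55]
```

{"method": "move_arm", "body": {"series": [[[0.5, -0.3, 0, 0, 0, 0, 0], [0.5, 0, 0, 0, 0, 0, 0], [0.5, 0, 0, 0, 0, 0, 0], [0, 0, 0, 0, 0, 0, 0]]]}}

```text
time: 19.4
position: [0.527, 0.191, 0.0574]
tcp_rot: [0.551, -0.443, 0.551, 0.443]
force: [3.6, 2.1, 2.0]
grip_width: 0.0402
```

```bash
python3 - <<'E'
from h import *
st()
E
```

```text
t 19.4 p [0.527  0.191  0.0574] yaw z 77.66 x [ 0.     0.001 -1.   ] F [3.6 2.1 2. ] M [ 0.51 -0.82  0.08] w 0.0402 q [ 0.32  0.59 -0.95  1.73  0.53  1.1   0.55]
```

{"method": "move_arm", "body": {"series": [[[0.5, -0.2, 0.2, 0, 0, 0, 0], [0.5, 0, 0, 0, 0, 0, 0], [0.5, 0, 0, 0, 0, 0, 0], [0, 0, 0, 0, 0, 0, 0]]]}}

```text
time: 19.9
position: [0.5267, 0.1905, 0.0554]
tcp_rot: [0.551, -0.443, 0.551, 0.443]
force: [2.0, 2.2, -2.7]
grip_width: 0.0398
```

```bash
python3 - <<'E'
from h import *
st()
E
```

```text
t 19.9 p [0.5267 0.1905 0.0554] yaw z 77.64 x [-0.001 -0.    -1.   ] F [ 2.   2.2 -2.7] M [ 0.36 -0.49 -0.01] w 0.0398 q [ 0.31  0.59 -0.95  1.73  0.53  1.1   0.55]
```

{"method": "move_arm", "body": {"series": [[[0.5, -0.1, 0.1, 0, 0, 0, 0], [0.5, 0, 0, 0, 0, 0, 0], [0, 0, 0, 0, 0, 0, 0]]]}}

```text
time: 20.27
position: [0.527, 0.1905, 0.0548]
tcp_rot: [0.551, -0.443, 0.551, 0.443]
force: [-0.3, -0.6, 1.1]
grip_width: 0.0401
```

```bash
python3 - <<'E'
from h import *
st()
E
```

```text
t 20.27 p [0.527  0.1905 0.0548] yaw z 77.63 x [-0.001 -0.001 -1.   ] F [-0.3 -0.6  1.1] M [-0.07  0.27  0.04] w 0.0401 q [ 0.31  0.59 -0.95  1.73  0.53  1.1   0.55]
```

{"method": "move_arm", "body": {"series": [[[0.15, 0, 0, 0.04, 0, 0, 0], [0.18, 0, 0, 0.04, 0, 0, 0], [0.18, 0, 0, 0.04, 0, 0, 0], [0, 0, 0, 0, 0, 0, 0]]]}}

```text
time: 20.78
position: [0.5273, 0.1908, 0.0542]
tcp_rot: [0.577, -0.409, 0.577, 0.409]
force: [1.0, 0.0, -1.2]
grip_width: 0.0402
```

```bash
python3 - <<'E'
from h import *
st()
E
```

```text
t 20.77 p [0.5273 0.1908 0.0542] yaw z 70.71 x [ 0. -0. -1.] F [ 1.   0.  -1.2] M [ 0.02  0.06 -0.01] w 0.0402 q [ 0.3   0.58 -0.92  1.73  0.52  1.09  0.44]
```

Winding works freely with almost no twist; continuing clockwise, following the thread down.

{"method": "move_arm", "body": {"series": [[[0.25, 0, 0, 0.05, 0, 0, 0], [0.25, 0, 0, 0.05, 0, 0, 0], [0.25, 0, 0, 0.05, 0, 0, 0], [0, 0, 0, 0, 0, 0, 0]]]}}

```text
time: 21.28
position: [0.5273, 0.1909, 0.0536]
tcp_rot: [0.605, -0.365, 0.605, 0.365]
force: [0.6, 0.8, -0.0]
grip_width: 0.0403
```

```bash
python3 - <<'E'
from h import *
st()
E
```

```text
t 21.27 p [0.5273 0.1909 0.0536] yaw z 62.2 x [ 0. -0. -1.] F [ 0.6  0.8 -0. ] M [ 0.06 -0.01 -0.04] w 0.0403 q [ 0.28  0.57 -0.89  1.73  0.49  1.08  0.31]
```

{"method": "move_arm", "body": {"series": [[[0.22, 0, 0, 0.05, 0, 0, 0], [0.22, 0, 0, 0.05, 0, 0, 0], [0.22, 0, 0, 0.05, 0, 0, 0], [0, 0, 0, 0, 0, 0, 0]]]}}

```text
time: 21.78
position: [0.5273, 0.1908, 0.0529]
tcp_rot: [0.631, -0.319, 0.631, 0.319]
force: [0.1, 0.4, -2.2]
grip_width: 0.0399
```

```bash
python3 - <<'E'
from h import *
st()
E
```

```text
t 21.77 p [0.5273 0.1908 0.0529] yaw z 53.66 x [ 0. -0. -1.] F [ 0.1  0.4 -2.2] M [ 0.02  0.04 -0.03] w 0.0399 q [ 0.25  0.56 -0.86  1.74  0.47  1.07  0.17]
```

{"method": "move_arm", "body": {"series": [[[0.24, 0, 0, 0.05, 0, 0, 0], [0.24, 0, 0, 0.05, 0, 0, 0], [0.24, 0, 0, 0.05, 0, 0, 0], [0, 0, 0, 0, 0, 0, 0]]]}}

```text
time: 22.28
position: [0.5273, 0.1909, 0.0522]
tcp_rot: [0.653, -0.271, 0.653, 0.271]
force: [0.6, 0.4, -1.1]
grip_width: 0.0402
```

```bash
python3 - <<'E'
from h import *
st()
E
```

```text
t 22.27 p [0.5273 0.1909 0.0522] yaw z 45.1 x [ 0.  0. -1.] F [ 0.6  0.4 -1.1] M [-0.01 -0.05  0.03] w 0.0402 q [ 0.23  0.55 -0.83  1.74  0.45  1.06  0.04]
```

{"method": "move_arm", "body": {"series": [[[0.24, 0, 0, 0.05, 0, 0, 0], [0.24, 0, 0, 0.05, 0, 0, 0], [0.24, 0, 0, 0.05, 0, 0, 0], [0, 0, 0, 0, 0, 0, 0]]]}}

```text
time: 22.78
position: [0.5273, 0.1909, 0.0515]
tcp_rot: [0.672, -0.222, 0.671, 0.222]
force: [-0.6, 0.4, -1.2]
grip_width: 0.0397
```

```bash
python3 - <<'E'
from h import *
st()
E
```

```text
t 22.77 p [0.5273 0.1909 0.0515] yaw z 36.52 x [ 0.  0. -1.] F [-0.6  0.4 -1.2] M [0.06 0.01 0.01] w 0.0397 q [ 0.21  0.53 -0.8   1.74  0.43  1.05 -0.1 ]
```

{"method": "move_arm", "body": {"series": [[[0.24, 0, 0, 0.05, 0, 0, 0], [0.24, 0, 0, 0.05, 0, 0, 0], [0, 0, 0, 0, 0, 0, 0]]]}}

```text
time: 23.15
position: [0.5274, 0.1909, 0.0511]
tcp_rot: [0.682, -0.188, 0.682, 0.188]
force: [0.5, 0.1, -1.0]
grip_width: 0.04
```

```bash
python3 - <<'E'
from h import *
st()
E
```

```text
t 23.15 p [0.5274 0.1909 0.0511] yaw z 30.8 x [ 0.  0. -1.] F [ 0.5  0.1 -1. ] M [0.01 0.01 0.01] w 0.04 q [ 0.2   0.53 -0.77  1.74  0.42  1.05 -0.19]
```

{"method": "move_arm", "body": {"series": [[[0.22, 0, 0, 0.04, 0, 0, 0], [0.22, 0, 0, 0.04, 0, 0, 0], [0, 0, 0, 0, 0, 0, 0]]]}}

```text
time: 23.52
position: [0.5274, 0.1909, 0.0506]
tcp_rot: [0.689, -0.159, 0.689, 0.159]
force: [1.2, -0.1, -0.2]
grip_width: 0.04
```

```bash
python3 - <<'E'
from h import *
st()
E
```

```text
t 23.52 p [0.5274 0.1909 0.0506] yaw z 26.04 x [ 0.  0. -1.] F [ 1.2 -0.1 -0.2] M [ 0.03 -0.06 -0.  ] w 0.04 q [ 0.18  0.52 -0.76  1.74  0.41  1.04 -0.26]
```

{"method": "move_arm", "body": {"series": [[[0.18, 0, 0, 0.035, 0, 0, 0], [0.18, 0, 0, 0.035, 0, 0, 0], [0, 0, 0, 0, 0, 0, 0]]]}}

```text
time: 23.9
position: [0.5275, 0.1909, 0.0504]
tcp_rot: [0.694, -0.135, 0.694, 0.135]
force: [0.4, -0.4, 1.8]
grip_width: 0.0401
```

```bash
python3 - <<'E'
from h import *
st()
E
```

```text
t 23.9 p [0.5275 0.1909 0.0504] yaw z 22.02 x [ 0.  0. -1.] F [ 0.4 -0.4  1.8] M [ 0.07 -0.01 -0.02] w 0.0401 q [ 0.17  0.52 -0.74  1.74  0.4   1.04 -0.32]
```

{"method": "move_arm", "body": {"series": [[[0.15, 0, 0, 0.03, 0, 0, 0], [0.1, 0, 0, 0.02, 0, 0, 0], [0, 0, 0, 0, 0, 0, 0]]]}}

```text
time: 24.28
position: [0.5275, 0.191, 0.0503]
tcp_rot: [0.697, -0.118, 0.697, 0.118]
force: [-0.9, -0.0, 5.7]
grip_width: 0.0399
```

```bash
python3 - <<'E'
from h import *
st()
E
```

```text
t 24.27 p [0.5275 0.191  0.0503] yaw z 19.14 x [ 0.001  0.    -1.   ] F [-0.9 -0.   5.7] M [ 0.    0.17 -0.06] w 0.0399 q [ 0.17  0.51 -0.73  1.74  0.39  1.04 -0.37]
```

{"method": "move_arm", "body": {"series": [[[0, 0, 0, 0.03, 0, 0, 0], [0, 0, 0, 0.02, 0, 0, 0], [0, 0, 0, 0, 0, 0, 0]]]}}

```text
time: 24.65
position: [0.5276, 0.191, 0.0503]
tcp_rot: [0.7, -0.1, 0.7, 0.1]
force: [-0.5, -0.6, 5.2]
grip_width: 0.0401
```

```bash
python3 - <<'E'
from h import *
st()
E
```

```text
t 24.65 p [0.5276 0.191  0.0503] yaw z 16.28 x [ 0.001  0.    -1.   ] F [-0.5 -0.6  5.2] M [-0.07  0.06 -0.08] w 0.0401 q [ 0.16  0.51 -0.72  1.74  0.39  1.04 -0.42]
```

{"method": "move_arm", "body": {"series": [[[-0.4, 0, 0, 0, 0, 0, 0], [0, 0, 0, 0, 0, 0, 0.5], [0, 0, 0, 0, 0, 0, 0.65], [0, 0, 0, 0, 0, 0, 0.75], [0, 0, 0, 0, 0, 0, 0.75], [0, 0, 0, 0, 0, 0, 0.75]]]}}

```text
time: 25.4
position: [0.5273, 0.1909, 0.0503]
tcp_rot: [0.7, -0.1, 0.7, 0.1]
force: [-0.4, 0.2, -0.7]
grip_width: 0.0641
```

```bash
python3 - <<'E'
from h import *
st()
E
```

```text
t 25.4 p [0.5273 0.1909 0.0503] yaw z 16.33 x [-0.  0. -1.] F [-0.4  0.2 -0.7] M [-0.01 -0.01 -0.01] w 0.0641 q [ 0.16  0.51 -0.72  1.74  0.39  1.04 -0.41]
```

{"method": "move_arm", "body": {"series": [[[-10, 0, 0, 0, 0, 0, 0.75], [-20, 0, 0, 0, 0, 0, 0.75], [-35, 0, 0, 0, 0, 0, 0.75], [-40, 0, 0, 0, 0, 0, 0.75], [-40, 0, 0, 0, 0, 0, 0.75], [0, -40, 0, 0, 0, 0, 0.75], [0, -50, 0, 0, 0, 0, 0.75], [0, -50, 0, 0, 0, 0, 0.75], [0, -50, 0, 0, 0, 0, 0.75], [0, -50, 0, 0, 0, 0, 0.75], [0, 0, 0, 0, 0, 0, 0.75], [0, 0, 0, 0, 0, 0, 0.75]]]}}

```text
time: 26.9
position: [0.5949, -0.0389, 0.1966]
tcp_rot: [0.7, -0.1, 0.699, 0.101]
force: [-0.5, 1.0, -0.2]
grip_width: 0.064
```

```bash
python3 - <<'E'
from h import *
st()
d=cap('scene','s9'); cv2.imwrite('pics/s9.png',cv2.resize(d['image'][220:300,285:395],None,fx=6,fy=6,interpolation=cv2.INTER_CUBIC))
d=cap('top','t9')
cv2.imwrite('pics/t9.png',d['image'])
f=12;x0,y0=135,200
S=cv2.resize(d['image'][y0:y0+45,x0:x0+45],None,fx=f,fy=f,interpolation=cv2.INTER_CUBIC)
a=np.linspace(0,2*np.pi,80); t=(.5266,.1900)
for r,z,c in((.0065,.071,(0,0,255)),(.024,.046,(0,255,0)),(.015,.076,(255,0,0))):
    q=(proj(d,np.column_stack([t[0]+r*np.cos(a),t[1]+r*np.sin(a),0*a+z]))-[x0,y0]+.5)*f-.5
    cv2.polylines(S,[q.round().astype(int)],True,c,1,cv2.LINE_AA)
cv2.imwrite('pics/t9o.png',S)
# depth heights near the nut's top ring
hs=[dep(d,u,v) for u in range(140,175) for v in range(208,240) if d['depth'][v,u]>0]
hs=np.array(hs); r=np.hypot(hs[:,0]-.5266,hs[:,1]-.19); k=(r<.02)&(r>.0155)&(hs[:,2]>.07); print('ring z median',np.median(hs[k,2]),k.sum())
E
```

```text
t 26.9 p [ 0.5949 -0.0389  0.1966] yaw z 16.33 x [ 0.001  0.001 -1.   ] F [-0.5  1.  -0.2] M [ 0.   -0.07 -0.03] w 0.064 q [ 0.52  0.42 -0.69  1.48  0.27  1.33  0.1 ]
ring z median 0.07631463443712361 163
```

View pics/s9.png

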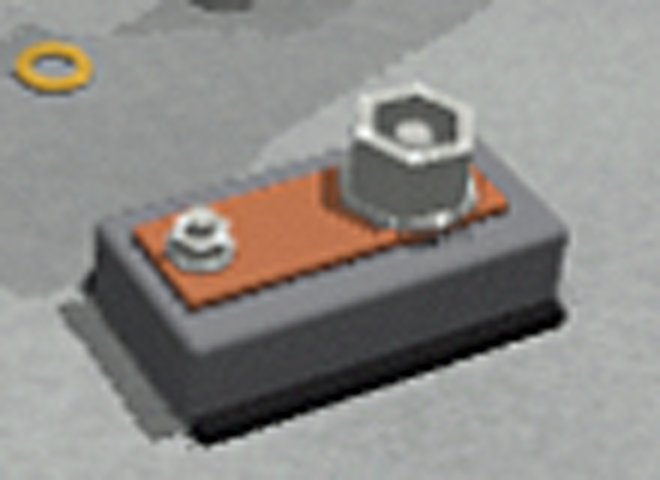

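View pics/t9o.png

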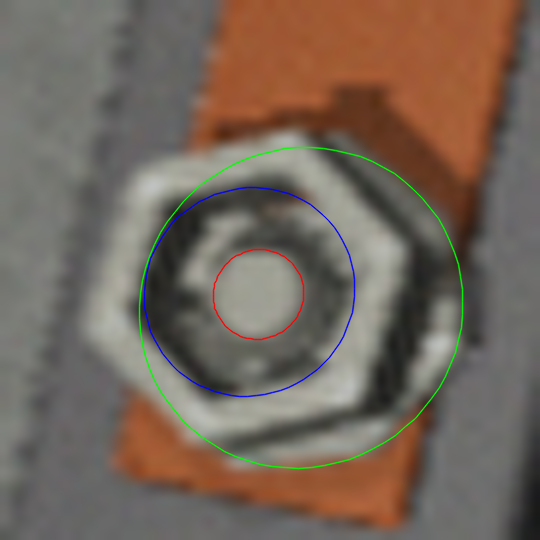

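View pics/t9.png

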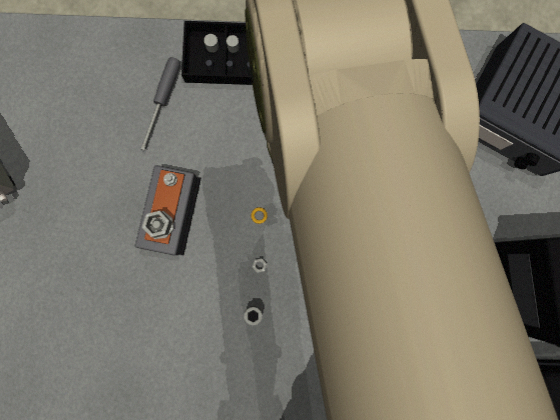

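The pictures show the nut seated flat on the copper bar (scene crop around (415,160)). Its bore surrounds the stud tip centrally (top view (156,224)), its top ring is at 76.3 mm against the nominal 76 mm, and the gripper is clear. Handing in.

```bash
python3 - <<'E'
from rig import ctrl
print(ctrl.hand_in())
E
```

```text
the job is handed in; nothing more can be done
None
```

The large steel flange nut is on the stud with its flange on the copper bar, released. I handed the job in at about 27 s of the 58 s; no verdict was reported.

- **Start:** The nut first met the stud about 1 mm higher than the crest, probably on the raised blunt ends. I backed it off about 78° anticlockwise under a light push, never above about 12 N in the readings. There it dropped to about 4.6 mm above the seat.
- **Wind-down:** I wound it about 60° clockwise, following it down. The height stopped changing at a push of about 7 N, with twist no more than 0.08 N m, so there was no jam.
- **Last checks:** The nut's top ring measured 76.3 mm above the bench (nominal 76 mm). It sits level on the bar and central on the stud in both views.
- **Gripper and other things:** The gripper is open and clear. The washer, small nut, socket and screwdriver stand where they were in the last top view. The spanner, meter and grease jar were hidden behind the arm, so I could not check them; nothing touched them on the way.
- **Disagreements:** The scene camera placed things roughly 5–10 mm from where the top camera did, so I used the top camera. During the start I felt up to about 5 N sideways and corrected it by fractions of a millimetre. The felt stud axis ended about 1 mm from the camera estimate.

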